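Seat the tube caps in the bench press and hold it down

TASK

Slide the tube carrier between the guides of the cap press, caps end first, until it is fully home against the stop under the press head. Then bring the spring-loaded handle down until its arms are level, so that the pressing plate bears on the caps, stop there without pushing it well past level, and keep it there: the program finishes while still holding the handle down. Leave everything else on the bench where it is.

Things in the scene. Friction and masses are not known exactly. Their poses are not given: they have to be found in the camera images.
- press: Cap press, bolted down: white head on two columns over a channel along its y. Origin: on the bench, mid-channel, straight below the head; the carrier goes in towards +y. Columns x = +-48 to +-68, y = +-30 mm. Head x = -70 to +76, y = +-45, z = 100 to 146 mm; two hinge cheeks at x = 42 to 82, y = +-37 to +-45 mm reach z = 185 mm
- mouth (a point): Middle of the channel's flared mouth, on the bench, press y = -115 mm; axes as the press. Here the opening is about 116 mm wide (x), narrowing to 72 mm at press y = -70 mm. From there two straight steel guides, 16 mm tall, inner faces at x = +-36 mm, run to y = +60 mm. The channel floor is the bench itself
- stop (a point): Middle of the stop's face, on the bench, press y = +50 mm: a 22 mm tall bar across the far end of the channel; axes as the press
- carrier: Grey plastic tube carrier, loose, about 320 g. Base 64 mm wide (x), 8 mm thick, y = +48 (leading end) to -157 mm (tail). Origin: on the underside, below the middle of the 60 x 88 mm block of 12 white-capped tubes, cap tops z = 56 mm. z up. Starts on the bench before the mouth, up to 0.3 rad askew. Home: leading end on the stop, origin 2 mm past the press origin in y, axes parallel
- post (a point): Middle of the top of the carrier's upright grip post, 80 mm above the carrier's underside, at its y = -135 mm; axes as the carrier. The post measures 30 mm (x) by 24 mm (y) and stands free from z = 8 to 80 mm; take it from above and draw the carrier along the bench by it
- lever (a joint): Hinge of the press handle, rad. 0 = up on its stop, arms 0.6 rad above level; grows downward; 0.60 = arms level; hard stop 0.85. A spring lifts it when let go. With the carrier home the plate meets the caps at about 0.45, then gives on its own spring. Pushing the bar down takes about 5 N to start, 10 N to hold level; a tight pinch adds friction
- handle: The moving handle as a whole: two 10 mm steel side arms and a black cross bar. Its origin is on the hinge axis, which runs along the press's y through press x = +65, z = 170 mm. When up, its axes are parallel to the press's; it turns with the lever
- bar (a point): Middle of the black cross bar, 20 mm thick, 120 mm long along the press's y, free between the side arms for +-28 mm, 200 mm from the hinge axis towards the press's -x. Up: press x = -100, z = 283 mm; level: x = -135, z = 170 mm. Can be pushed from above, or pinched from above across the press's x. Its axes turn with the handle
- platen: Aluminium pressing plate hanging under the press head, 58 (x) x 84 (y) x 8 mm, origin in the middle of its underside: z = 83 mm with the handle up, 27 mm above the caps. The handle drives it down 60 mm per rad
- spray: Bystander: white bottle, 64 mm diameter, 170 mm tall, origin under its centre
- jar: Bystander: clear specimen jar with a lid, 54 mm diameter, 60 mm tall, origin under its centre
- tipbox: Bystander: blue pipette tip box, 75 x 105 x 57 mm, origin under its centre
- redrack: Bystander: red microtube rack, 65 x 110 x 30 mm (a few tubes to 46 mm), origin under its centre, no post
- counter: Bystander: black keypad counter, 130 x 160 x 30 mm, origin under its centre
- penpot: Bystander: empty grey pot, 72 mm diameter, 95 mm tall, origin under its centre
- pencil: Bystander: yellow pencil lying on the bench, 8 mm thick, 150 mm long along its y from its origin at one end

How it is judged:
By the outcome, as a careful person would: the job done as asked, in the order asked, and still so for the second after the job is handed in, while the arm keeps its last pose, push and grip.
It also fails if it takes over 58 s, if anything falls off the work surface, if the arm or the gripper's body presses on something with over 40 N, if the wrist force passes 120 N, or if a joint passes its speed limit or range.

ROBOT

A 6-joint arm with a two-finger parallel gripper is mounted at the origin on the work surface. World frame = base frame: x ahead of the robot, y to its left, z up, the work surface at z = 0. Lengths are in m, angles in rad, forces in N, time in s.
With the tool pointing down it reaches from about 0.375 to 0.975 m from the base axis. Payload 3.8 kg.
Tool frame: the origin (TCP) lies midway between the tips of the shut fingers; the grasp point (between the pads) lies bot.grasp_offset behind it (bot.grasp_offset is the distance from the TCP to the grasp point, in m); z points along the fingers, y is the direction in which the jaws open and shut (so a half turn about z gives the same grasp; the last joint's range is limited). The gripper opens to 85 mm and grips with 20 to 120 N. Pads are 22 mm wide; open, the fingers measure 114 mm over their backs; the gripper's body (76 mm by 85 mm) begins 54 mm behind the grasp point. The pads swing forward as they close: fully open they stand 13 mm farther back than shut.
Start: joints at [-1.161, 0.264, 1.604, -0, 1.274, -0.037], TCP at [0.292, -0.609, 0.231] pointing down, gripper open.
Joint ranges: [-2.63, 2.63], [-0.94, 2.18], [0.31, 2.57], [-1.31, 4.45], [0, 2.66], [-2.55, 2.55]. Speed limits (rad/s): [2.57, 2.57, 3.14, 3.14, 3.14, 3.14].

INTERFACE

Orientations are given as a rotation vector (axis times angle).
In Python, from workcell import read_state, viewer, job, bot gives the robot as it stands.
- The arm moves only by the shell command python3 -m crank 'ROWS' [FORCE]. ROWS is text: rows parted by semicolons, each of 7 numbers parted by spaces: the shift along the tool's x, y, z in mm, then the turn, a rotation vector about the tool's x, y, z in rad, then the closure in counts, from 0 (fully open) to 255 (shut). A call has 1 to 20 rows; each row is the pose to reach, as a shift and turn from the pose commanded when the call began, along the tool's axes at that moment; what a row does not reach only later rows make up. A row lasts 1/8 s, in which the tool goes at most 62.5 mm and 10.7 degrees, less where a joint would pass 70% of its speed; a pose out of reach is approached as far as the arm can. A call with a gripper value outside its range is refused whole. The fingers move at their own pace and stop on an object; FORCE is the grip in N (left out, the last holds). Time passes only in rows, so rows that repeat a pose let the fingers close. It gives the time, the measured TCP pose, the force and the opening at its end, in the units of the state.
- read_state(): the state, without advancing time (a new reading comes with each control period).
- viewer.read_camera(name): name is "scene" or "side" or "wrist"; returns a dict with "pixels" (480x640x3 uint8, red, green, blue), "vertical_fov" (degrees; the focal length in pixels is half the picture's height over the tangent of half this angle, whatever the lens; pixels are square), "cx", "cy" (the principal point, pixels), "view" (4x4, takes a point from world to camera coordinates); the wrist camera has in their place "tool_from_camera" (4x4, takes a point from camera to tool coordinates, whose origin is the TCP and whose axes are the flange's). Camera axes: x right, y up, looking along -z (the intrinsics and any distortion apply to the point x, -y, -z); pixel columns grow to the right and rows downward; lengths in m; the calibration is good to about 2 mm. A picture is of the moment at which its call begins: read the wrist's pose just before it. There is no depth.
- job.finish_job(): hands the job in, once; it reports no verdict.
The state is a dict: "time": time; "q": joint angles; "joint_vel": joint speeds; "joint_torque": joint torques, N m; "tool_pos": TCP position; "tcp_rot": TCP orientation; "wrist_force": force on the tool from outside, world axes, zero at the start; "torque": the same for the moment, N m; "width": opening from 0.0 (shut) to 1.0 (fully open).
Only numpy, scipy, OpenCV 4.12 (cv2) and the standard library are available. Lean on these libraries where they do the work, as an engineer would, in place of code of your own. Each camera call takes 0.05 s, during which the arm holds its last target.

## Working session

There is one attempt and no reset: what is moved stays moved. The work goes in short steps, Python scripts to look and compute and a shell command to move; the robot and the scene stay as the last step left them, time stands still between calls to the robot, and variables do not carry over. Pictures are saved under pics/ and viewed, and the job is handed in when it is done.

```bash
mkdir -p pics; ls
cat > h.py <<'E'
import numpy as np, cv2
from workcell import read_state, viewer, job, bot
from scipy.spatial.transform import Rotation as R
def snap(n,f):
    s=read_state(); c=viewer.read_camera(n)
    cv2.imwrite('pics/'+f,cv2.cvtColor(c['pixels'],cv2.COLOR_RGB2BGR)); return s,c
E
python3 - <<'E'
from h import *
import pickle
for n in ['scene','side','wrist']:
    s,c=snap(n,n+'0.png'); print(n,{k:v for k,v in c.items() if k!='pixels'})
    pickle.dump((s,c),open(n+'0.pkl','wb'))
print(s, bot.grasp_offset)
E
```

```text
pics
scene {'vertical_fov': 54.349704771891304, 'cx': 318.73270110580995, 'cy': 243.78983139755059, 'view': array([[ 0.87521082,  0.48349199,  0.01554106, -0.44924084],
       [-0.40049029,  0.70619492,  0.58386322,  0.14742266],
       [ 0.27131818, -0.51722745,  0.81170328, -1.39160258],
       [ 0.        ,  0.        ,  0.        ,  1.        ]])}
side {'vertical_fov': 45.75207581206068, 'cx': 307.83955529580874, 'cy': 245.87710325198245, 'view': array([[-0.79681615, -0.6042125 , -0.00335854,  0.40190726],
       [ 0.3678422 , -0.48949325,  0.79062537, -0.37138782],
       [-0.47934971,  0.62874765,  0.61229098, -1.08702115],
       [ 0.        ,  0.        ,  0.        ,  1.        ]])}
wrist {'vertical_fov': 64.26307800611733, 'cx': 325.24982992181594, 'cy': 236.79213952404461, 'tool_from_camera': array([[-5.64887760e-04,  9.59153823e-01,  2.82884472e-01,
         7.22362003e-02],
       [ 9.99999829e-01,  4.99572358e-04,  3.03024500e-04,
         3.92120594e-04],
       [ 1.49325845e-04,  2.82884595e-01, -9.59153941e-01,
        -1.43233007e-01],
       [ 0.00000000e+00,  0.00000000e+00,  0.00000000e+00,
         1.00000000e+00]])}
{'time': 0.1, 'q': array([-1.16090928e+00,  2.64677687e-01,  1.60527494e+00,  1.91957752e-06,
        1.27371406e+00, -3.69046887e-02]), 'joint_vel': array([ 1.20881973e-03, -3.13873133e-03, -4.04495811e-03, -9.07410996e-04,
        3.16474855e-05,  5.43828950e-04]), 'joint_torque': array([ 1.49897010e-04, -5.16707826e+01, -3.68590164e+01, -9.49106948e-05,
        6.27945774e-03, -1.59957261e-05]), 'tool_pos': array([ 0.29137391, -0.6081156 ,  0.23006637]), 'tcp_rot': array([-3.06153879e+00, -6.95543435e-01,  6.00830363e-04]), 'wrist_force': array([ 0.19961184, -0.0460432 , -0.35686089]), 'torque': array([-0.03334515,  0.01438281, -0.05757658]), 'width': 1.0024714578224234} 0.0187
```

View pics/scene0.png

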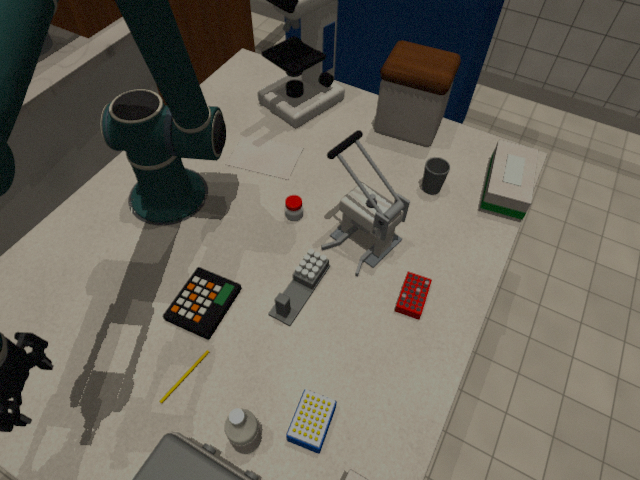

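View pics/side0.png

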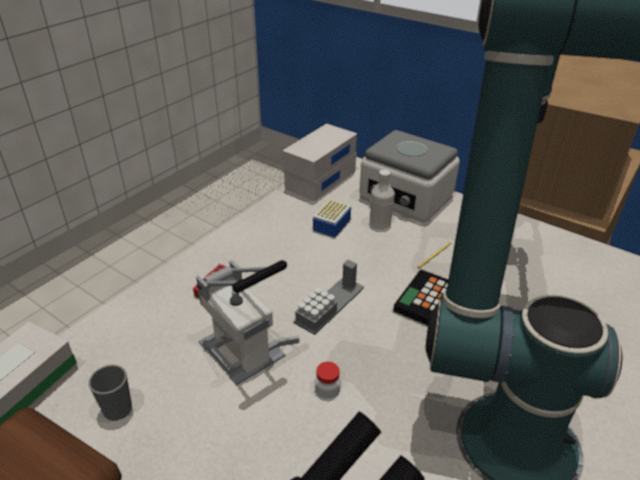

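View pics/wrist0.png

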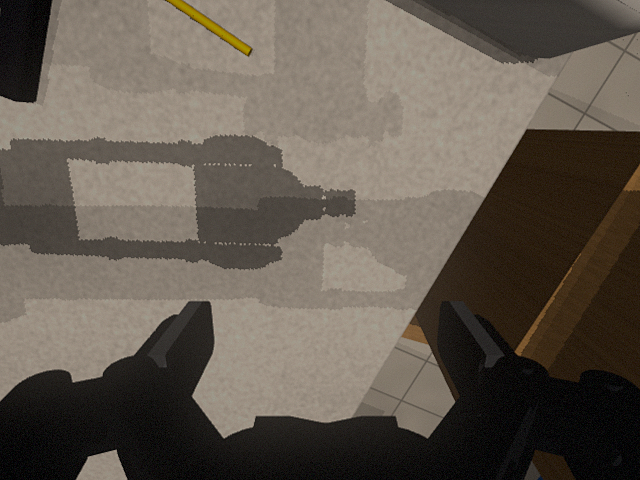

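Run:
```python
import cv2
a=cv2.imread('pics/scene0.png'); b=cv2.imread('pics/side0.png')
cv2.imwrite('pics/sc1.png',cv2.resize(a[120:330,240:450],(798,600),interpolation=cv2.INTER_CUBIC) if 0 else cv2.resize(a[125:335,250:450],None,fx=2.85,fy=2.85,interpolation=cv2.INTER_CUBIC))
cv2.imwrite('pics/si1.png',cv2.resize(b[240:400,180:380],None,fx=3.7,fy=3.7,interpolation=cv2.INTER_CUBIC))
```

```text
(no output)
```

View pics/sc1.png

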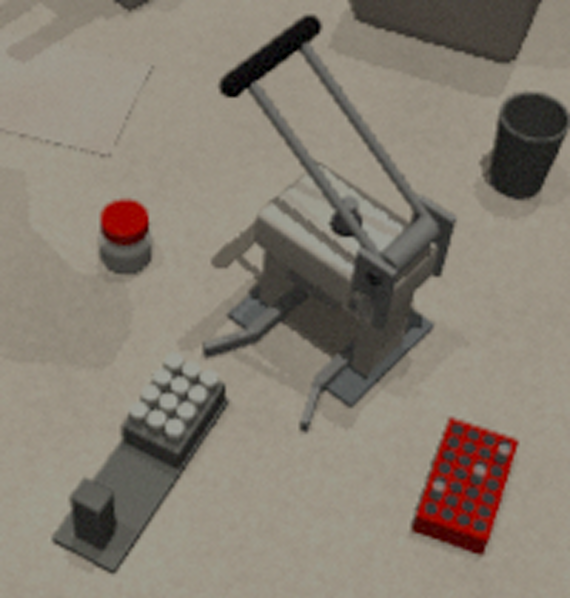

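View pics/si1.png

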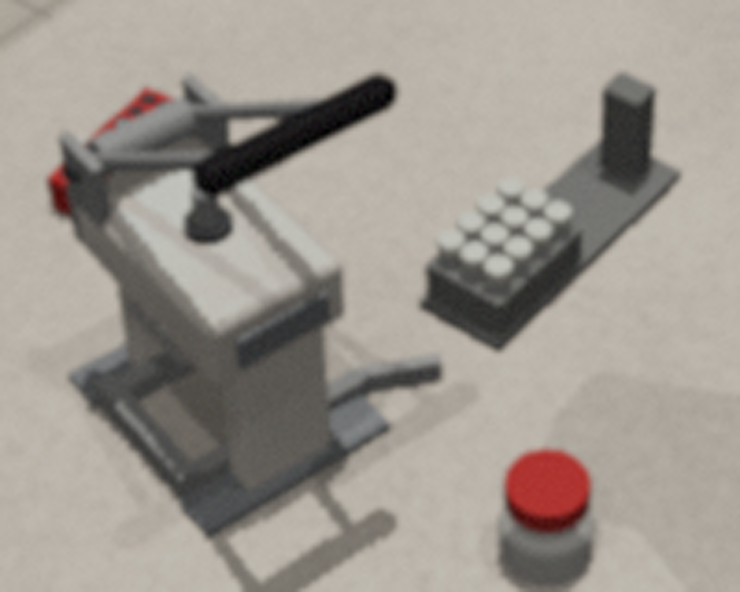

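```bash
cat >> h.py <<'E'
from scipy.optimize import least_squares
def proj(c,P,s=None):
    P=np.atleast_2d(P).astype(float)
    if 'view' in c: V=np.array(c['view']); q=P@V[:3,:3].T+V[:3,3]
    else:
        T=np.array(c['tool_from_camera']); Rt=R.from_rotvec(s['tcp_rot']).as_matrix()
        t=(P-s['tool_pos'])@Rt; q=(t-T[:3,3])@T[:3,:3]
    f=240/np.tan(np.radians(c['vertical_fov'])/2)
    return np.c_[c['cx']+f*q[:,0]/-q[:,2], c['cy']+f*-q[:,1]/-q[:,2]]
def place(p,L):
    L=np.atleast_2d(L)/1000.; c,s=np.cos(p[2]),np.sin(p[2])
    return np.c_[p[0]+c*L[:,0]-s*L[:,1],p[1]+s*L[:,0]+c*L[:,1],L[:,2]]
def fit(obs,p0):
    # obs: list of (cam,state,local mm pts,pixels)
    f=lambda p: np.concatenate([(proj(c,place(p,L),s)-np.array(px)).ravel() for c,s,L,px in obs])
    r=least_squares(f,p0,loss='soft_l1',f_scale=1.5); return r.x, f(r.x).reshape(-1,2)
E
cat > fit0.py <<'E'
from h import *; import pickle
_,cs=pickle.load(open('scene0.pkl','rb')); _,cd=pickle.load(open('side0.pkl','rb'))
print(np.linalg.det(cs['view']),np.linalg.det(cd['view']))
S=lambda l:[(250+(u)/2.85,125+v/2.85) for u,v in l]
D=lambda l:[(180+u/3.7,240+v/3.7) for u,v in l]
oc=[(cs,None,[(-32,-157,8),(32,-157,8),(-15,-123,80),(15,-123,80),(15,-147,80),(-15,-147,80),(0,0,56),(32,48,8)],S([(55,538),(113,569),(88,479),(115,493),(95,510),(71,492),(174,396),(227,400)])),
 (cd,None,[(32,48,0),(-32,48,0),(-32,-157,8),(0,-135,80),(0,0,56)],D([(423,305),(498,348),(681,175),(629,90),(504.5,226.5)]))]
p,r=fit(oc,[0.7,-.2,-.8]); print('carrier',p.round(4)); print(r.round(1).tolist())
for o in oc: print(fit([o],p)[0].round(4))
op=[(cs,None,[(-100,-60,283),(-100,60,283),(-70,-45,146),(-70,45,146),(-58,-115,16),(58,-115,16)],S([(232,86),(312,25),(260,217),(320,165),(206,350),(304,428)])),
 (cd,None,[(-100,-60,283),(-100,60,283),(-70,-45,146),(-70,45,146),(-58,-115,8),(-68,30,4)],D([(384,92),(208,178),(340,268),(215,332),(438,370),(235,478)]))]
p,r=fit(op,[0.8,-.1,-.8]); print('press',p.round(4)); print(r.round(1).tolist())
for o in op: print(fit([o],p)[0].round(4))
E
python3 fit0.py
```

```text
1.0000000000000002 0.9999999999999998
carrier [ 0.5067 -0.034  -0.007 ]
[[-1.8, -0.4], [-0.1, 0.4], [-1.8, -1.7], [-0.5, -1.1], [1.2, 0.8], [-1.3, 1.5], [-0.7, -1.8], [0.1, -1.3], [-1.7, -0.0], [-0.3, 0.5], [-0.6, -2.6], [-0.8, -2.3], [-0.5, -1.7]]
[ 0.5097 -0.0343 -0.0172]
[ 0.5034 -0.0318 -0.0225]
press [ 0.584   0.1454 -0.2434]
[[-3.0, 2.1], [1.8, -1.4], [-2.0, -1.9], [-0.5, -2.3], [0.8, -0.4], [-0.9, -2.9], [1.3, -3.9], [-5.0, -0.2], [0.4, -4.0], [-2.8, -1.2], [-1.7, -4.1], [2.6, 2.2]]
[ 0.588   0.1419 -0.2463]
[ 0.5801  0.1456 -0.3025]
```

```bash
python3 -m crank '15 -12 -15 0 0 .02 0;50 -40 -50 0 0 .07 0;97 -78 -50 0 0 .13 0;145 -117 -50 0 0 .2 0;193 -155 -50 0 0 .26 0;242 -194 -50 0 0 .32 0;290 -233 -50 0 0 .38 0;335 -269 -50 0 0 .44 0;370 -297 -50 0 0 .47 0;387 -311 -50 0 0 .47 0;387 -311 -50 0 0 .47 0;387 -311 -50 0 0 .47 0'
python3 - <<'E'
from h import *; import pickle
s,c=snap('wrist','w1.png'); pickle.dump((s,c),open('w1.pkl','wb')); print(s['tool_pos'],s['tcp_rot'],s['wrist_force'],s['q'],s['time'])
E
```

```text
time: 1.65
tool_pos: [0.5059, -0.1615, 0.281]
tcp_rot: [3.141, -0.036, -0.001]
wrist_force: [-0.1, -0.2, -0.3]
width: 1.001
[ 0.50593582 -0.1614512   0.28101602] [ 3.14103807e+00 -3.62778848e-02 -1.01620390e-03] [-0.09384037 -0.24316922 -0.26727128] [-3.55446709e-01 -3.76501715e-02  1.84621678e+00 -5.58519738e-04
  1.33351891e+00  1.23857931e+00] 1.65
```

View pics/w1.png

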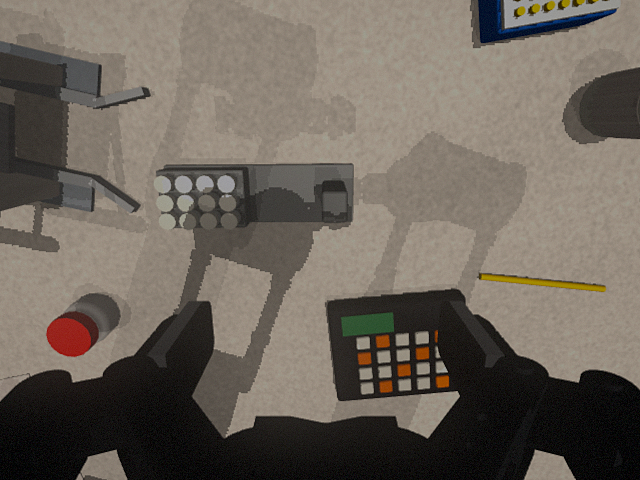

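Run:
```python
import cv2
a=cv2.imread('pics/w1.png')
cv2.imwrite('pics/w1a.png',cv2.resize(a[140:250,140:370],None,fx=3.4,fy=3.4,interpolation=cv2.INTER_CUBIC))
cv2.imwrite('pics/w1b.png',cv2.resize(a[30:260,0:165],None,fx=2.6,fy=2.6,interpolation=cv2.INTER_CUBIC))
```

```text
(no output)
```

View pics/w1a.png

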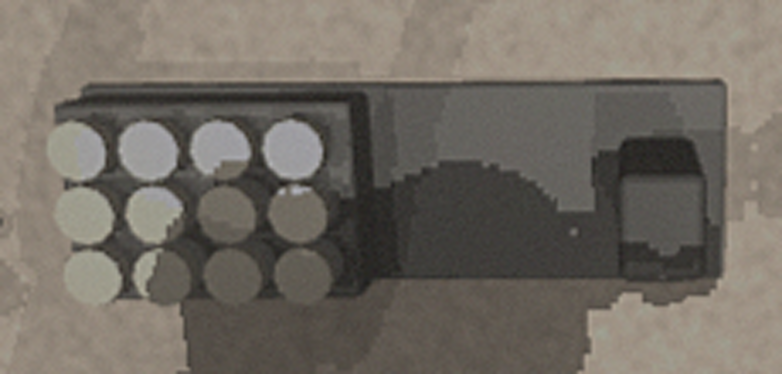

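View pics/w1b.png

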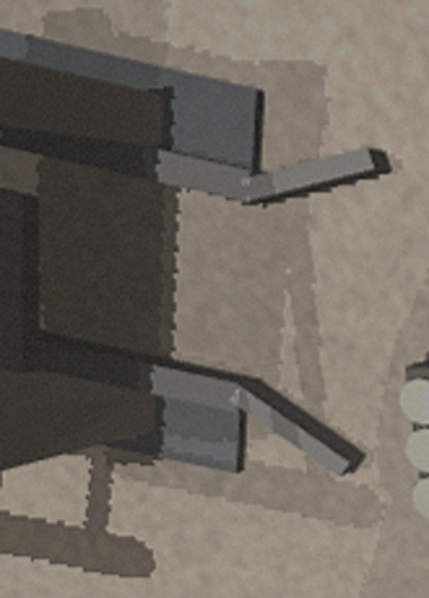

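```bash
cat > fit1.py <<'E'
from h import *; import pickle
exec(open('fit0.py').read().split("print(np.linalg")[0].split('import pickle')[1])
src=open('fit0.py').read()
s,c=pickle.load(open('w1.pkl','rb'))
A=lambda l:[(140+u/3.4,140+v/3.4) for u,v in l]
B=lambda l:[(u/2.6,30+v/2.6) for u,v in l]
wc=[(c,s,[(15,-123,80),(15,-147,80),(-15,-123,80),(-15,-147,80),(32,-157,8),(-32,-157,8),(0,0,56),(32,48,8)],A([(622,175),(702,176),(622,277),(702,277),(725,82),(720,277),(191.5,213),(85,85)]))]
p,r=fit(wc,[.507,-.034,-.01]); print('carrier w',p.round(4)); print(r.round(1).tolist())
wp=[(c,s,[(58,-115,0),(-58,-115,0),(36,-70,0),(-36,-70,0),(-36,-70,16)],B([(388,172),(365,460),(262,200),(258,378),(242,388)]))]
p,r=fit(wp,[.584,.145,-.245]); print('press w',p.round(4)); print(r.round(1).tolist())
E
python3 fit1.py
```

```text
carrier w [ 0.5074 -0.0354 -0.0183]
[[-1.4, -0.6], [1.5, -1.0], [-1.1, 1.5], [1.2, 1.4], [0.4, -0.4], [1.0, 0.0], [-0.1, 0.0], [-1.9, -0.2]]
press w [ 0.5799  0.1463 -0.2304]
[[-1.3, 0.3], [-0.3, -3.5], [2.6, 2.0], [1.2, 0.7], [-1.1, -1.2]]
```

```bash
python3 -m crank '-1 4 20 0 0 0 0;-1 9 65 0 0 0 0;-1 9 115 0 0 0 0;-1 9 165 0 0 0 0;-1 9 205 0 0 0 0;-1 9 232 0 0 0 0;-1 9 245 0 0 0 0;-1 9 245 0 0 0 0' 40
python3 - <<'E'
from h import *
s,c=snap('wrist','w2.png')
E
```

```text
time: 2.7
tool_pos: [0.5037, -0.1702, 0.035]
tcp_rot: [-3.14, 0.038, 0.004]
wrist_force: [-0.3, 1.1, 1.1]
width: 0.998
```

View pics/w2.png

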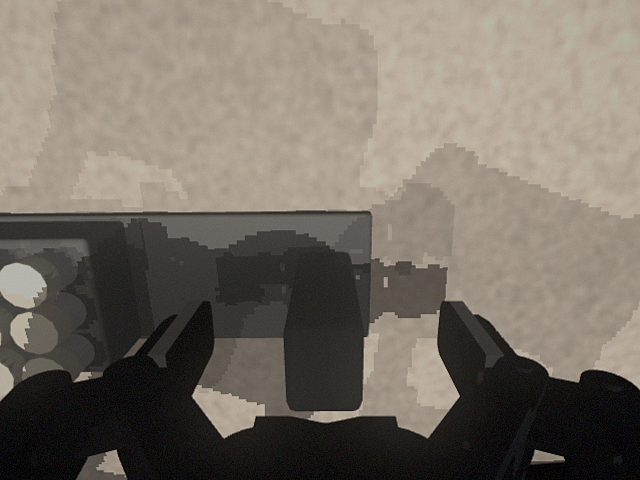

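```bash
python3 -m crank '0 0 0 0 0 0 120;0 0 0 0 0 0 200;0 0 0 0 0 0 255;0 0 0 0 0 0 255;0 0 0 0 0 0 255;0 0 0 0 0 0 255' 40
python3 - <<'E'
from h import *
s,c=snap('wrist','w3.png'); print(s['tool_pos'],s['tcp_rot'])
E
```

```text
time: 3.5
tool_pos: [0.5055, -0.1699, 0.037]
tcp_rot: [3.141, -0.036, 0.001]
wrist_force: [-0.7, 3.0, 6.6]
width: 0.278
[ 0.50554685 -0.16992575  0.0370149 ] [ 3.14137983e+00 -3.61636332e-02  1.19772892e-03]
```

View pics/w3.png

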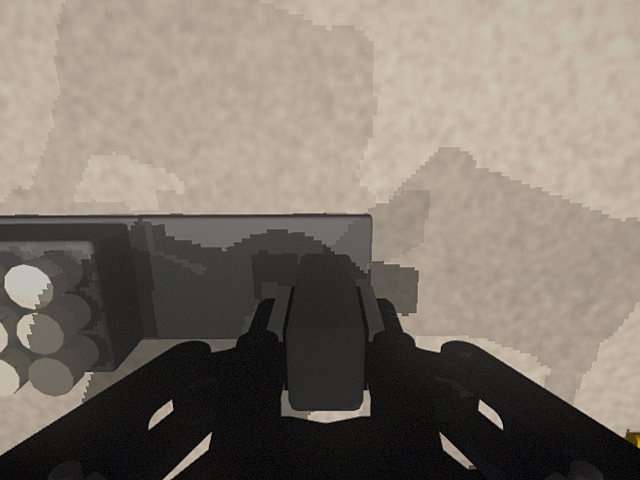

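```bash
python3 -m crank '0 0 0 0 0 .05 255;0 0 0 0 0 .11 255;0 0 0 0 0 .17 255;0 0 0 0 0 .21 255;0 0 0 0 0 .216 255;0 0 0 0 0 .216 255;0 0 0 0 0 .216 255' 40
python3 - <<'E'
from h import *
import pickle
s,c=snap('scene','s2.png'); pickle.dump((s,c),open('s2.pkl','wb'))
a=cv2.imread('pics/s2.png')
cv2.imwrite('pics/s2a.png',cv2.resize(a[150:350,220:440],None,fx=3,fy=3,interpolation=cv2.INTER_CUBIC))
s,c=snap('wrist','w4.png'); print(s['tool_pos'],s['tcp_rot'],s['wrist_force'])
E
```

```text
time: 4.42
tool_pos: [0.5051, -0.17, 0.037]
tcp_rot: [3.119, -0.373, -0.0]
wrist_force: [-1.3, 1.7, 7.7]
width: 0.274
[ 0.50513185 -0.16997956  0.03702473] [ 3.11914066e+00 -3.73361049e-01 -1.01838924e-04] [-2.9627409   1.31013848  6.41160522]
```

View pics/s2a.png

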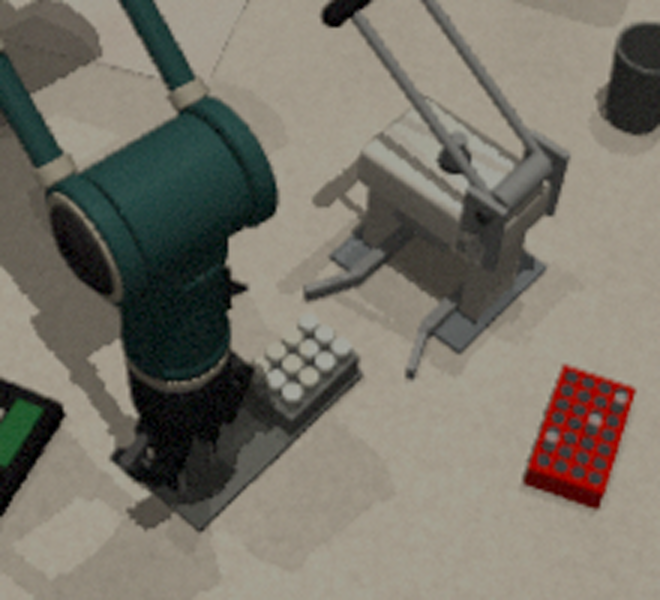

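View pics/w4.png

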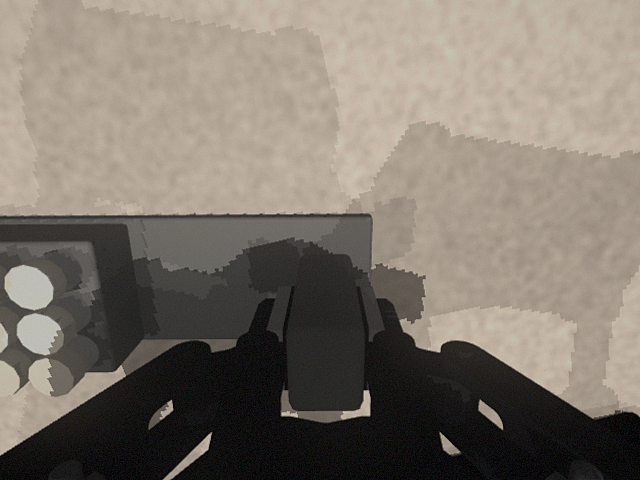

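```bash
python3 -m crank '0 -5 0 0 0 0 255;0 -15 0 0 0 0 255;0 -27 0 0 0 0 255;0 -40 0 0 0 0 255;0 -52 0 0 0 0 255;0 -60 0 0 0 0 255;0 -60 0 0 0 0 255' 40
python3 - <<'E'
from h import *
import pickle
s,c=snap('scene','s3.png'); pickle.dump((s,c),open('s3.pkl','wb'))
a=cv2.imread('pics/s3.png')
cv2.imwrite('pics/s3a.png',cv2.resize(a[190:290,260:400],None,fx=5.5,fy=5.5,interpolation=cv2.INTER_CUBIC))
# predicted press/carrier outlines overlay
E
```

```text
time: 5.4
tool_pos: [0.5202, -0.1118, 0.037]
tcp_rot: [3.119, -0.374, 0.003]
wrist_force: [0.7, -0.3, 6.1]
width: 0.277
```

View pics/s3a.png

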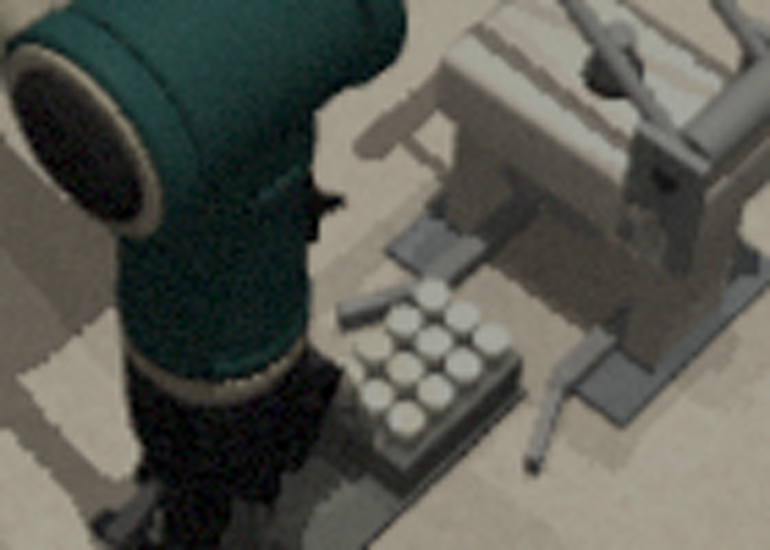

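```bash
python3 -m crank '0 -5 0 0 0 0 255;0 -13 0 0 0 0 255;0 -22 0 0 0 0 255;0 -31 0 0 0 0 255;0 -40 0 0 0 0 255;0 -47 0 0 0 0 255;0 -50 0 0 0 0 255;0 -50 0 0 0 0 255' 40
python3 - <<'E'
from h import *
import pickle
s,c=snap('scene','s4.png'); pickle.dump((s,c),open('s4.pkl','wb'))
a=cv2.imread('pics/s4.png')
cv2.imwrite('pics/s4a.png',cv2.resize(a[140:290,260:420],None,fx=4,fy=4,interpolation=cv2.INTER_CUBIC))
s,c=snap('side','d4.png')
s,c=snap('wrist','w5.png')
E
```

```text
time: 6.45
tool_pos: [0.5318, -0.0641, 0.037]
tcp_rot: [3.118, -0.374, 0.002]
wrist_force: [-0.7, -4.2, 5.6]
width: 0.28
```

View pics/s4a.png

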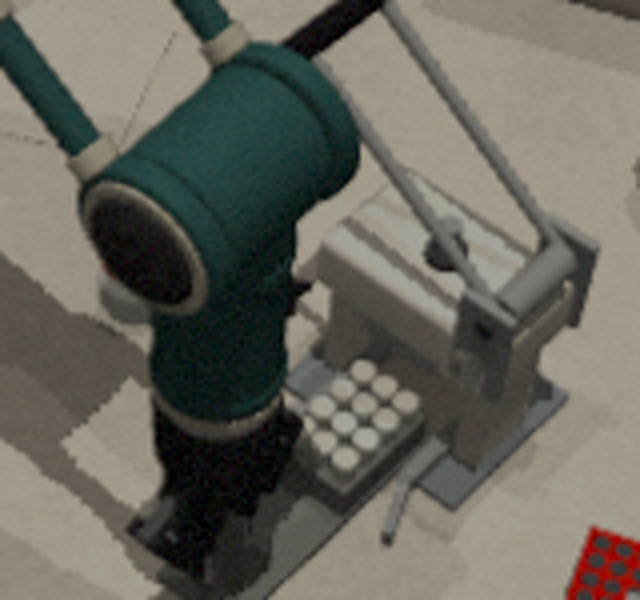

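View pics/d4.png

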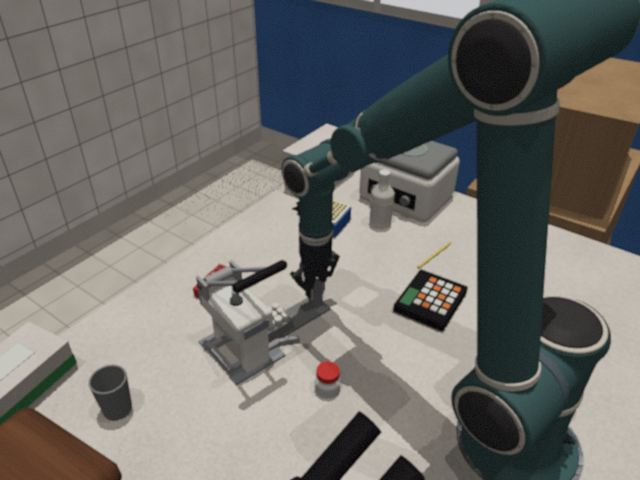

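View pics/w5.png

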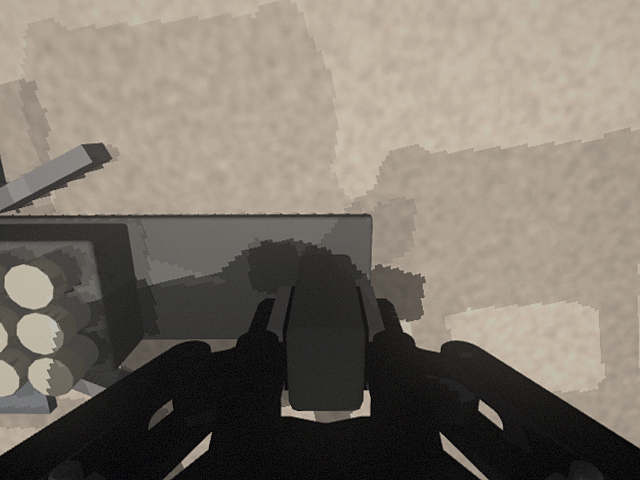

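Run:
```python
from h import *
import pickle
_,cd=pickle.load(open('side0.pkl','rb'));_,cs=pickle.load(open('scene0.pkl','rb'))
for z in [.037,.2,.3,.35,.4,.45]: print(z,proj(cd,[.5318,-.0641,z]).round(),proj(cs,[.5318,-.0641,z]).round())
```

```text
0.037 [[315. 294.]] [[313. 279.]]
0.2 [[315. 240.]] [[314. 241.]]
0.3 [[315. 202.]] [[314. 213.]]
0.35 [[315. 181.]] [[314. 197.]]
0.4 [[316. 160.]] [[314. 179.]]
0.45 [[316. 137.]] [[314. 160.]]
```

```bash
python3 -m crank '0 -5 0 0 0 0 255;0 -13 0 0 0 0 255;0 -22 0 0 0 0 255;0 -31 0 0 0 0 255;0 -40 0 0 0 0 255;0 -49 0 0 0 0 255;0 -57 0 0 0 0 255;0 -62 0 0 0 0 255;0 -65 0 0 0 0 255;0 -65 0 0 0 0 255' 40
python3 - <<'E'
from h import *
s,c=snap('wrist','w6.png'); print(s['tool_pos'],s['wrist_force'])
E
```

```text
time: 7.85
tool_pos: [0.5471, -0.001, 0.037]
tcp_rot: [3.118, -0.374, 0.002]
wrist_force: [-1.4, -4.7, 6.8]
width: 0.276
[ 0.54713164 -0.00101697  0.03701784] [-1.41085306 -4.73624552  6.82850963]
```

View pics/w6.png

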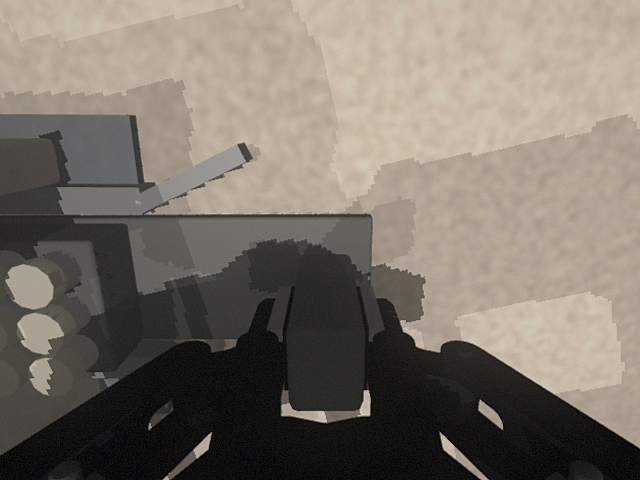

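```bash
python3 -m crank '0 -4 0 0 0 0 255;0 -8 0 0 0 0 255;0 -11 0 0 0 0 255;0 -11 0 0 0 0 255' 40; python3 -m crank '0 -2 0 0 0 0 255;0 -3 0 0 0 0 255;0 -3 0 0 0 0 255'; python3 -m crank '0 -2 0 0 0 0 255;0 -2 0 0 0 0 255'
```

```text
time: 8.4
tool_pos: [0.5497, 0.0096, 0.037]
tcp_rot: [3.118, -0.374, 0.002]
wrist_force: [-2.3, -5.9, 6.7]
width: 0.28
time: 8.78
tool_pos: [0.5503, 0.0122, 0.037]
tcp_rot: [3.118, -0.374, 0.002]
wrist_force: [-1.6, -6.9, 6.2]
width: 0.277
time: 9.02
tool_pos: [0.5508, 0.0142, 0.037]
tcp_rot: [3.118, -0.374, 0.002]
wrist_force: [-0.9, -6.4, 6.7]
width: 0.282
```

```bash
for i in 1 2 ; do python3 -m crank '0 -1 0 0 0 0 255;0 -2 0 0 0 0 255;0 -2 0 0 0 0 255'|grep -E 'pos|force'; done
```

```text
tool_pos: [0.5512, 0.0158, 0.037]
wrist_force: [-1.9, -7.2, 6.4]
tool_pos: [0.5511, 0.016, 0.0371]
wrist_force: [-4.2, -15.1, 8.9]
```

```bash
python3 -m crank '0 -1 0 0 0 0 255;0 -1 0 0 0 0 255;0 -1 0 0 0 0 255'|grep -E 'pos|force'
python3 - <<'E'
from h import *
import pickle
s,c=snap('scene','s5.png'); pickle.dump((s,c),open('s5.pkl','wb'))
a=cv2.imread('pics/s5.png')
cv2.imwrite('pics/s5a.png',cv2.resize(a[130:280,270:420],None,fx=4,fy=4,interpolation=cv2.INTER_CUBIC))
s,c=snap('side','d5.png')
a=cv2.imread('pics/d5.png')
cv2.imwrite('pics/d5a.png',cv2.resize(a[230:390,180:380],None,fx=3.7,fy=3.7,interpolation=cv2.INTER_CUBIC))
E
```

```text
tool_pos: [0.5509, 0.016, 0.0371]
wrist_force: [-5.1, -18.8, 10.0]
```

View pics/s5a.png

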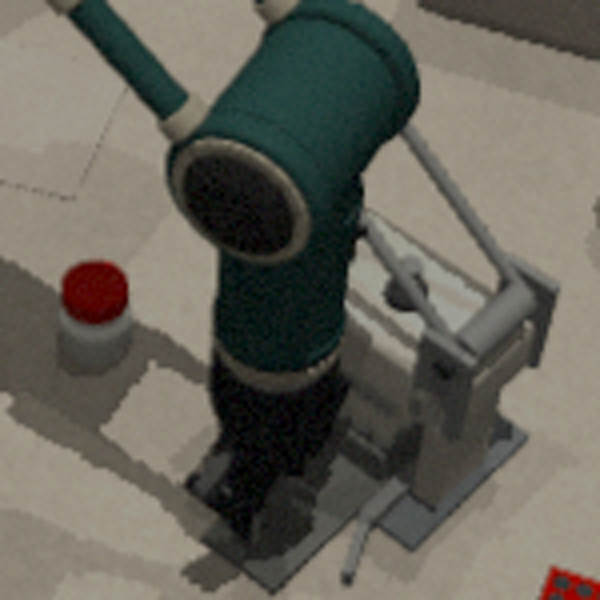

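View pics/d5a.png

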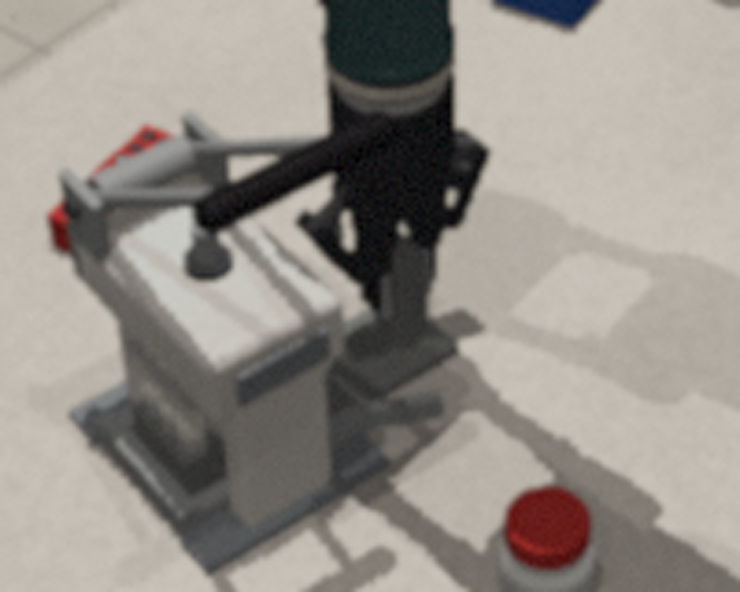

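```bash
python3 -m crank '0 1 0 0 0 0 255;0 2 0 0 0 0 255;0 2 0 0 0 0 150;0 2 0 0 0 0 0;0 2 0 0 0 0 0;0 2 0 0 0 0 0;0 2 0 0 0 0 0' 40
python3 - <<'E'
from h import *
s,c=snap('wrist','w7.png'); print(s['tool_pos'],s['tcp_rot'],s['wrist_force'])
E
```

```text
time: 11.12
tool_pos: [0.551, 0.0187, 0.0361]
tcp_rot: [-3.119, 0.374, 0.0]
wrist_force: [0.1, -0.2, -0.4]
width: 0.999
[0.55096045 0.01867595 0.0361486 ] [-3.11918823e+00  3.74274276e-01  3.74537504e-04] [ 0.11072993 -0.21270125 -0.4314816 ]
```

View pics/w7.png

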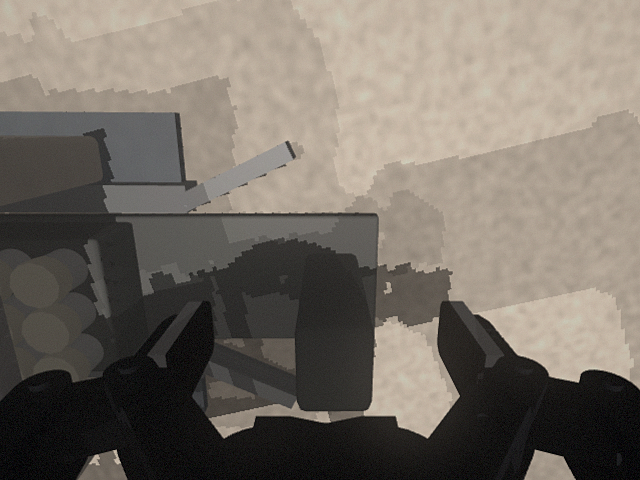

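```bash
python3 -m crank '0 -1 -15 0 0 0 0;0 0 -60 0 0 0 0;0 8 -110 0 0 0 0;0 15 -165 0 0 0 0;0 15 -220 0 0 0 0;0 15 -270 0 0 0 0;0 10 -300 0 0 0 100;-15 -5 -309 0 0 0 255;-40 -40 -309 0 0 0 255;-70 -80 -309 0 0 0 255;-92 -118 -309 0 0 0 255;-100 -130 -309 0 0 0 255;-100 -130 -309 0 0 0 255;-100 -130 -309 0 0 0 255' 40
python3 - <<'E'
from h import *
import pickle
s,c=snap('wrist','w8.png'); print(s['tool_pos'],s['tcp_rot'],s['wrist_force'],s['q']); pickle.dump((s,c),open('w8.pkl','wb'))
s,c=snap('side','d8.png');
s,c=snap('scene','s8.png');
E
```

```text
time: 12.92
tool_pos: [0.4846, 0.1677, 0.3449]
tcp_rot: [3.118, -0.375, -0.001]
wrist_force: [-0.1, 0.0, 0.3]
width: -0.004
[0.48463665 0.16766331 0.34486902] [ 3.11815592e+00 -3.75449737e-01 -6.65368046e-04] [-0.05743246  0.03495923  0.28833462] [ 2.84951391e-01 -9.68622041e-02  1.78705386e+00 -6.78501983e-04
  1.45215064e+00  2.09548977e+00]
```

View pics/w8.png

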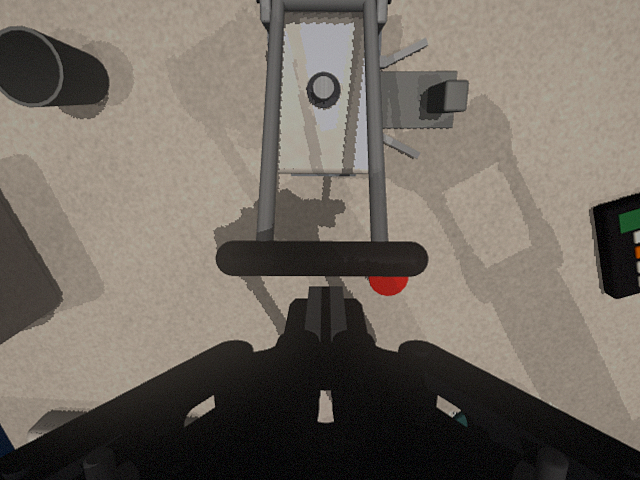

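View pics/d8.png

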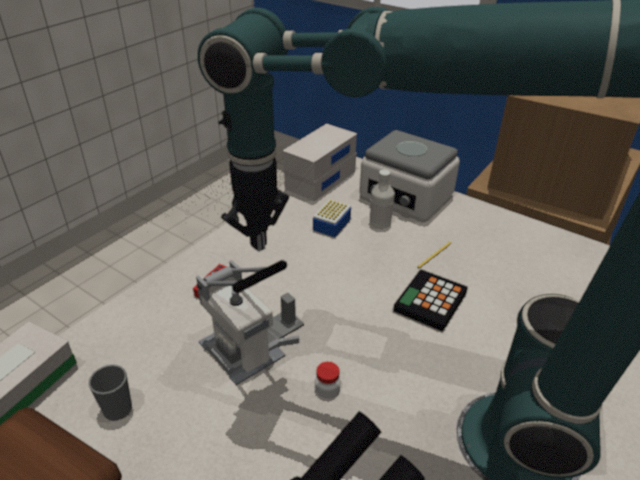

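View pics/s8.png

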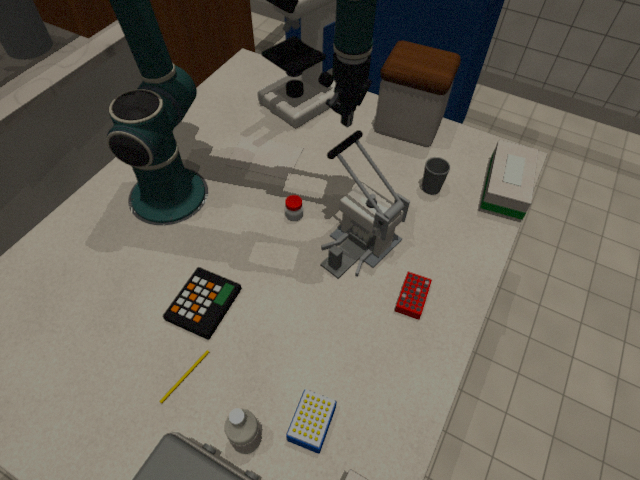

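Run:
```python
from h import *
import pickle
s,c=pickle.load(open('w8.pkl','rb'))
L=[(-100,0,283),(-100,60,283),(-100,-60,283),(-90,0,283),(65,40,170),(15,-135,80)]
for p in ([.5824,.1453,-.238],[.581,.1455,-.238]): print(proj(c,place(p,L),s).round(1).tolist())
```

```text
[[322.7, 256.4], [217.1, 256.6], [428.3, 256.1], [322.7, 239.5], [267.8, -8.6], [459.4, 78.6]]
[[323.0, 258.7], [217.6, 259.0], [428.4, 258.5], [322.9, 241.9], [268.1, -6.4], [459.4, 80.1]]
```

```bash
python3 -m crank '-0.5 0 15 0 0 0 255;-0.5 0 35 0 0 0 255;-0.5 0 46 0 0 0 255;-1 0 52 0 0 0 255;-5 0 58 0 0 0 255;-8 0 63 0 0 0 255;-11 0 69 0 0 0 255;-14 0 75 0 0 0 255;-17 0 81 0 0 0 255;-20 0 87 0 0 0 255;-20 0 87 0 0 0 255' 40
python3 - <<'E'
from h import *
s,c=snap('wrist','w9.png')
s,c=snap('side','d9.png'); print(s['tool_pos'],s['wrist_force'])
E
```

```text
time: 14.45
tool_pos: [0.4639, 0.1734, 0.2589]
tcp_rot: [3.119, -0.374, -0.003]
wrist_force: [-4.6, 0.1, 7.6]
width: 0.001
[0.46409468 0.17335538 0.25915979] [-4.96744114  0.02448531  6.66866597]
```

View pics/w9.png

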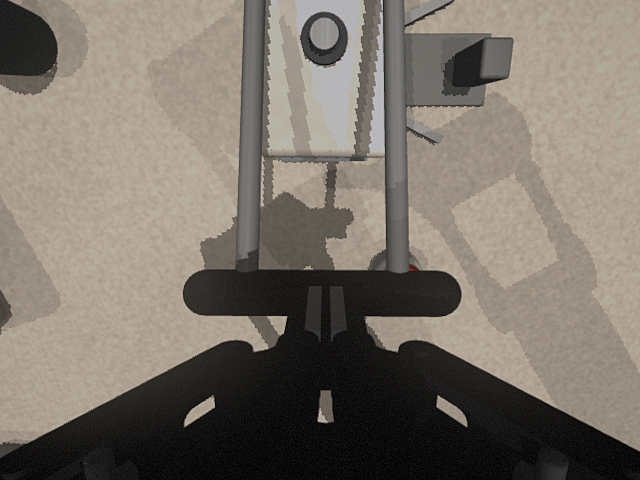

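View pics/d9.png

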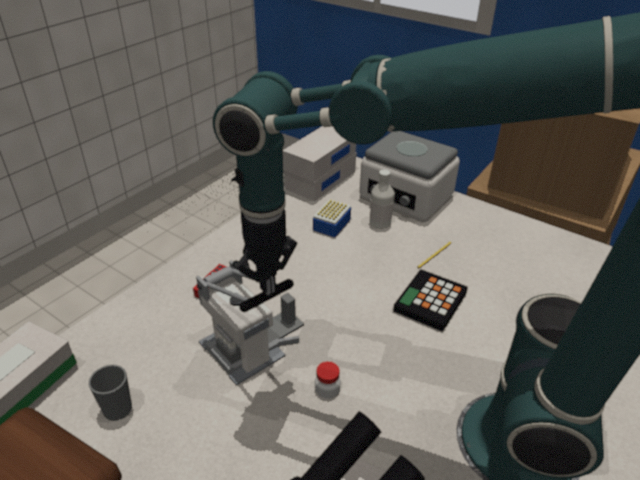

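```bash
python3 -m crank '-2.5 0 6 0 0 0 255;-5 0 12 0 0 0 255;-7 0 19 0 0 0 255;-9 0 26 0 0 0 255;-10 0 32 0 0 0 255;-11.5 0 38 0 0 0 255;-12.5 0 44 0 0 0 255;-13.5 0 51 0 0 0 255;-14.5 0 58 0 0 0 255;-15 0 63 0 0 0 255;-15 0 68 0 0 0 255;-15 0 68 0 0 0 255;-15 0 68 0 0 0 255' 40
python3 - <<'E'
from h import *
s,c=snap('wrist','w10.png')
s,c=snap('side','d10.png'); print(s['tool_pos'],s['wrist_force'])
a=cv2.imread('pics/d10.png')
cv2.imwrite('pics/d10a.png',cv2.resize(a[230:390,180:380],None,fx=3.7,fy=3.7,interpolation=cv2.INTER_CUBIC))
E
```

```text
time: 16.18
tool_pos: [0.4499, 0.1776, 0.1918]
tcp_rot: [-3.118, 0.375, 0.003]
wrist_force: [-7.1, 0.9, 9.7]
width: -0.002
[0.44987723 0.1775749  0.19180172] [-6.30044536  0.48426386  9.14936081]
```

View pics/w10.png

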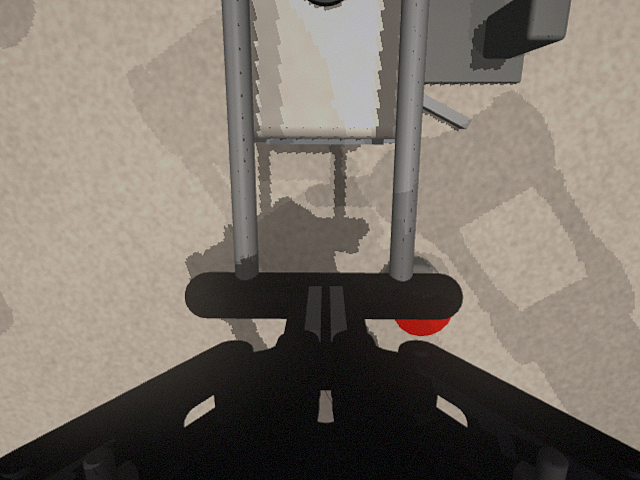

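View pics/d10a.png

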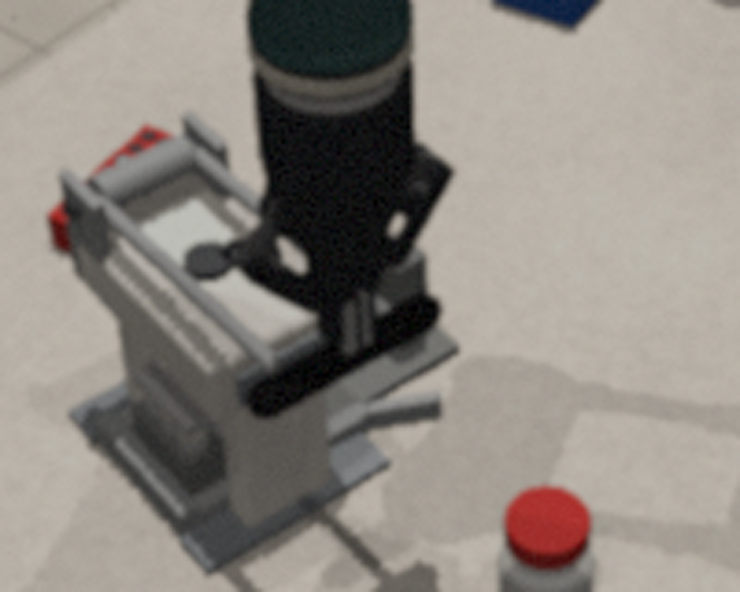

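```bash
python3 -m crank '0 0 4 0 0 0 255;0 0 8 0 0 0 255;0 0 11 0 0 0 255;0 0 12.5 0 0 0 255;0 0 12.5 0 0 0 255;0 0 12.5 0 0 0 255' 40
python3 - <<'E'
from h import *
import pickle
s,c=snap('wrist','w11.png'); pickle.dump((s,c),open('w11.pkl','wb'))
s,c=snap('scene','s11.png'); pickle.dump((s,c),open('s11.pkl','wb')); print(s['tool_pos'],s['wrist_force'])
s,c=snap('side','d11.png'); pickle.dump((s,c),open('d11.pkl','wb')); print(s['tool_pos'],s['wrist_force'])
L=[]
for th in (.5,.55,.6,.65,.7):
    a=.6-th; x=65-200*np.cos(a); z=170+200*np.sin(a)
    L+=[(x,60,z),(x,-60,z)]
for pp in ([.5815,.1454,-.238],): print('side',proj(c,place(pp,L)).round(1).tolist())
a=cv2.imread('pics/d11.png')
cv2.imwrite('pics/d11a.png',cv2.resize(a[230:390,180:380],None,fx=3.7,fy=3.7,interpolation=cv2.INTER_CUBIC))
a=cv2.imread('pics/s11.png')
cv2.imwrite('pics/s11a.png',cv2.resize(a[130:280,270:420],None,fx=4,fy=4,interpolation=cv2.INTER_CUBIC))
E
```

```text
time: 17.02
tool_pos: [0.4495, 0.1778, 0.1815]
tcp_rot: [-3.118, 0.375, 0.004]
wrist_force: [-13.3, -1.1, 22.1]
width: -0.0
[0.44947158 0.17783394 0.18147816] [-13.71897669   0.98982159  22.78876098]
[0.44946141 0.17781824 0.18145408] [-13.52654015  -1.08198527  21.65187899]
side [[247.1, 335.7], [298.2, 306.8], [247.7, 339.7], [298.5, 310.7], [248.1, 343.5], [298.6, 314.5], [248.4, 347.1], [298.6, 318.0], [248.5, 350.4], [298.5, 321.4]]
```

View pics/d11a.png

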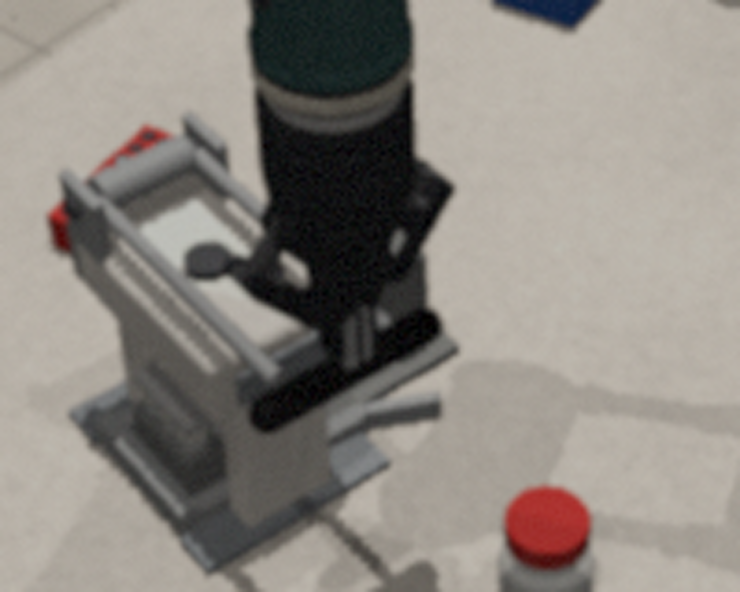

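View pics/s11a.png

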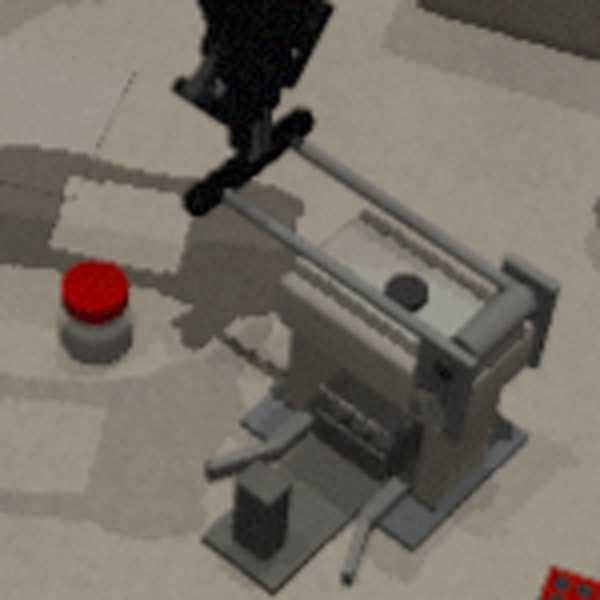

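View pics/w11.png

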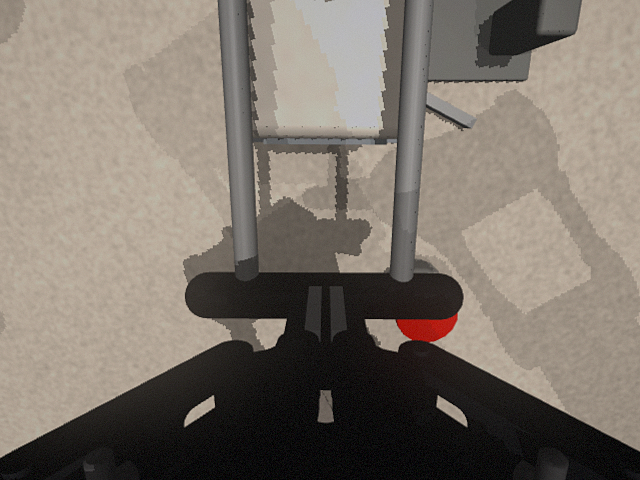

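```bash
python3 -m crank '-1 0 0 0 0 0 255;-2 0 0 0 0 0 255;-2 0 0 0 0 0 255' 40
python3 - <<'E'
from h import *
import pickle
L=[]
for th in (.5,.55,.6,.65,.7):
    a=.6-th; x=65-200*np.cos(a); z=170+200*np.sin(a)
    L+=[(x,60,z),(x,-60,z)]
_,c=pickle.load(open('s11.pkl','rb')); print('scene',proj(c,place([.5815,.1454,-.238],L)).round(1).tolist())
print('up',proj(c,place([.5815,.1454,-.238],[(-100,60,283),(-100,-60,283)])).round(1).tolist())
_,c=pickle.load(open('d11.pkl','rb'))
print('up side',proj(c,place([.5815,.1454,-.238],[(-100,60,283),(-100,-60,283)])).round(1).tolist())
a=cv2.imread('pics/d11.png')[250:370,230:320]; b=cv2.imread('pics/side0.png')[250:370,180:320]
for f in ['side0','d11','scene0','s11']:
    g=cv2.imread(f'pics/{f}.png').max(2)
    x0,y0,x1,y1={'side0':(225,250,295,300),'d11':(240,305,305,350),'scene0':(320,125,370,165),'s11':(310,150,355,190)}[f]
    m=(g[y0:y1,x0:x1]<45).astype(np.uint8)
    n,l,st,ce=cv2.connectedComponentsWithStats(m); i=1+st[1:,4].argmax()
    print(f,st[i]+np.array([x0,y0,0,0,0]))
E
```

```text
time: 17.55
tool_pos: [0.4494, 0.1779, 0.1818]
tcp_rot: [-3.118, 0.374, -0.003]
wrist_force: [-8.2, -1.8, 19.4]
width: 0.001
scene [[347.1, 153.5], [316.2, 177.6], [346.6, 156.1], [316.0, 180.2], [346.3, 158.9], [315.9, 182.9], [346.2, 161.6], [315.9, 185.6], [346.1, 164.4], [316.1, 188.4]]
up [[360.1, 132.0], [327.4, 157.1]]
up side [[232.6, 288.4], [286.3, 261.2]]
side0 [233 261  53  32 467]
d11 [246 305  53  42 948]
scene0 [328 131  34  28 284]
s11 [314 150  34  34 505]
```

```bash
python3 -m crank '-1 0 0 0 0 0 255;-2 0 -1 0 0 0 255;-2 0 -1 0 0 0 255' 40
python3 - <<'E'
from h import *
s,c=snap('wrist','w12.png'); print(s['tool_pos'],s['wrist_force'],s['torque'],s['tcp_rot'])
E
```

```text
time: 17.92
tool_pos: [0.4493, 0.1779, 0.1825]
tcp_rot: [-3.118, 0.374, -0.01]
wrist_force: [-2.1, -2.7, 14.2]
width: 0.003
[0.44927124 0.17790981 0.18250639] [-2.07724309 -2.74683001 14.1563325 ] [-0.53914061  0.27395799 -0.04134198] [-3.11794592  0.37383149 -0.00965155]
```

```bash
python3 -m crank '-0.5 0 1 0 0 0 255;-0.5 0 2.5 0 0 0 255;-0.5 0 2.5 0 0 0 255;-0.5 0 2.5 0 0 0 255' 40
python3 - <<'E'
from h import *
s=read_state(); print(s['tool_pos'],s['wrist_force'],s['torque'])
E
```

```text
time: 18.48
tool_pos: [0.4493, 0.178, 0.1815]
tcp_rot: [-3.118, 0.374, -0.011]
wrist_force: [-4.3, -4.5, 19.5]
width: -0.002
[0.44926463 0.17796262 0.18152444] [-4.28766463 -4.52857787 19.45081716] [-0.7575654   0.74173709  0.00342435]
```

Run:
```python
from h import *
import pickle
s,c=snap('wrist','w13.png')
print(s['tool_pos'],s['wrist_force'])
Rt=R.from_rotvec(s['tcp_rot']).as_matrix()
print(proj(c,[s['tool_pos'],s['tool_pos']+Rt@[.011,0,0],s['tool_pos']-Rt@[.011,0,0]],s).round(1).tolist())
print(proj(c,place([.5815,.1454,-.238],[(-135,0,170),(-125,0,170),(-145,0,170),(-135,60,170),(-135,-60,170),(-135,0,180)]),s).round(1).tolist())
a=cv2.imread('pics/w13.png')
cv2.imwrite('pics/w13a.png',cv2.convertScaleAbs(cv2.resize(a[250:370,170:480],None,fx=2.5,fy=2.5,interpolation=cv2.INTER_CUBIC),alpha=2.5,beta=20))
cv2.imwrite('pics/w13b.png',cv2.convertScaleAbs(cv2.resize(a[0:160,200:600],None,fx=2,fy=2,interpolation=cv2.INTER_CUBIC),alpha=1.5))
```

```text
[0.44926463 0.17796262 0.18152444] [-4.28766463 -4.52857787 19.45081716]
[[325.1, 306.8], [325.1, 282.2], [325.1, 330.5]]
[[326.2, 292.6], [326.2, 271.3], [326.2, 313.1], [190.4, 292.6], [462.3, 292.5], [326.2, 302.6]]
```

View pics/w13a.png

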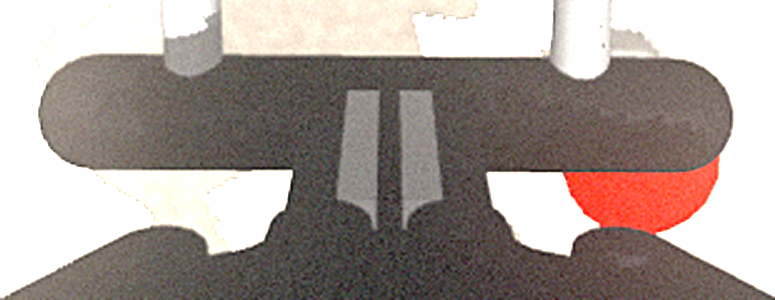

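Run:
```python
from h import *
import pickle
_,c=pickle.load(open('w11.pkl','rb'))
Z={'w8':(258,.3449),'w9':(293,.2590),'w10':(295,.1918),'w11':(295,.1815),'w12':(295,.1825),'w13':(295,.1815)}
for f,(r,z) in Z.items():
    g=cv2.imread(f'pics/{f}.png').max(2).astype(float)
    # widest extent of dark
    ext=[]
    for rr in range(r-8,r+9):
        row=g[rr]; i=250
        while row[i]<60 and i>100: i-=1
        j=400
        while row[j]<60 and j<560: j+=1
        ext.append((j-i-1,i+1,j-1))
    # vertical extent at col 210/235... 
    col=g[:,380 if f!='w8' else 360]; t=r
    while col[t]<45: t-=1
    b=r
    while col[b]<45: b+=1
    best=max(ext); fl=240/np.tan(np.radians(c['vertical_fov'])/2)
    print(f,best,'rows',t+1,b-1,'depth mm',round(fl*120/best[0],1))
```

```text
w8 (212, 216, 427) rows 259 257 depth mm 216.3
w9 (278, 183, 460) rows 271 315 depth mm 164.9
w10 (277, 185, 461) rows 273 318 depth mm 165.5
w11 (278, 185, 462) rows 274 318 depth mm 164.9
w12 (278, 185, 462) rows 273 318 depth mm 164.9
w13 (278, 185, 462) rows 273 318 depth mm 164.9
```

```bash
python3 -m crank '0 0 1 0 0 0 255;0 0 2 0 0 0 255;0 0 2 0 0 0 255;0 0 2 0 0 0 255' 40
python3 - <<'E'
from h import *
s,c=snap('side','d14.png'); print(s['tool_pos'],s['wrist_force'],s['joint_torque'].round(2),s['time'])
s,c=snap('scene','s14.png')
a=cv2.imread('pics/s14.png')
cv2.imwrite('pics/s14a.png',cv2.convertScaleAbs(cv2.resize(a[190:280,310:410],None,fx=6.5,fy=6.5,interpolation=cv2.INTER_CUBIC),alpha=1.7))
s,c=snap('wrist','w14.png')
E
```

```text
time: 19.02
tool_pos: [0.4493, 0.178, 0.1807]
tcp_rot: [-3.118, 0.374, -0.011]
wrist_force: [-7.6, -5.4, 27.8]
width: 0.001
[0.44929624 0.17802539 0.18073837] [-7.6220963  -5.42868748 27.80114283] [ 1.170e+00 -1.851e+01 -2.591e+01  9.200e-01 -3.000e+00 -1.000e-02] 19.025
```

View pics/s14a.png

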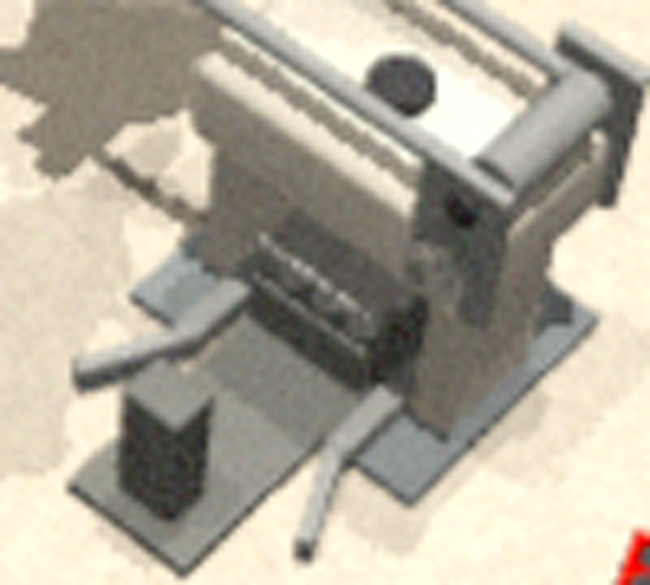

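View pics/d14.png

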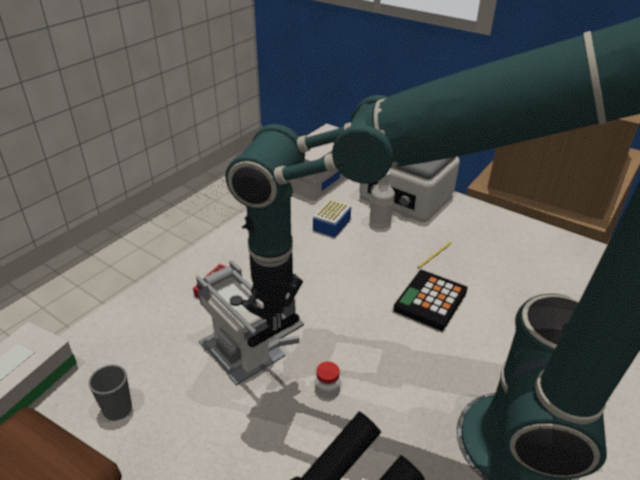

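```bash
python3 -m crank '-0.5 0 -1 0 0 0 255;-1 0 -1.5 0 0 0 255;-1 0 -1.5 0 0 0 255;-1 0 -1.5 0 0 0 255' 40
python3 - <<'E'
from h import *
import pickle
s,c=snap('wrist','w15.png'); print(s['tool_pos'],s['wrist_force'],s['torque'],s['time'])
s,c=snap('side','d15.png')
s,c2=snap('scene','s15.png')
# theta from bar/arm silhouettes: overlay arm centre lines for th .5,.6,.7
for cam,f,cr,k in ((c,'d15',(225,265,305,355),8),(c2,'s15',(305,145,405,225),7)):
    im=cv2.imread(f'pics/{f}.png'); x0,y0,x1,y1=cr
    z=cv2.convertScaleAbs(cv2.resize(im[y0:y1,x0:x1],None,fx=k,fy=k,interpolation=cv2.INTER_CUBIC),alpha=1.5)
    for th,col in ((.5,(255,0,0)),(.6,(0,255,0)),(.7,(0,0,255))):
        a=.6-th; P=place([.5815,.1454,-.238],[(65,60,170),(65-200*np.cos(a),60,170+200*np.sin(a)),(65-200*np.cos(a),-60,170+200*np.sin(a)),(65,-60,170)])
        q=((proj(cam,P)-[x0,y0]+.5)*k).astype(int); cv2.polylines(z,[q[1:3].reshape(-1,1,2)],False,col,1)
    cv2.imwrite(f'pics/{f}o.png',z)
E
```

```text
time: 19.68
tool_pos: [0.4492, 0.178, 0.1815]
tcp_rot: [-3.118, 0.374, -0.014]
wrist_force: [-2.5, -5.4, 21.3]
width: 0.002
[0.44921499 0.17798663 0.1815019 ] [-2.50965945 -5.39571711 21.26410533] [-0.98839536  0.43830603  0.03593571] 19.675
```

View pics/d15o.png

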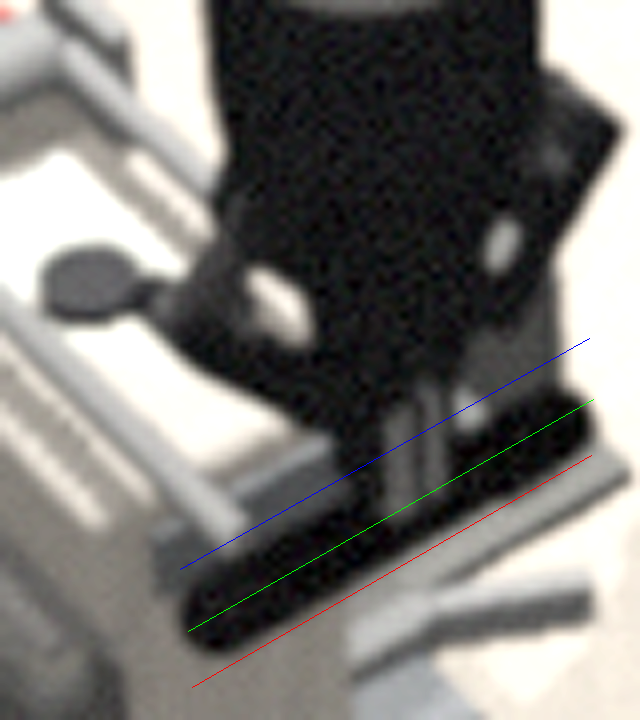

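View pics/s15o.png

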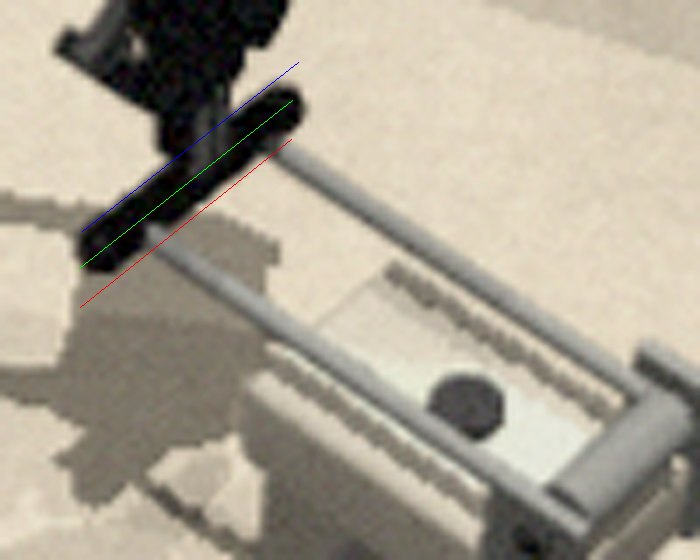

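View pics/s15.png

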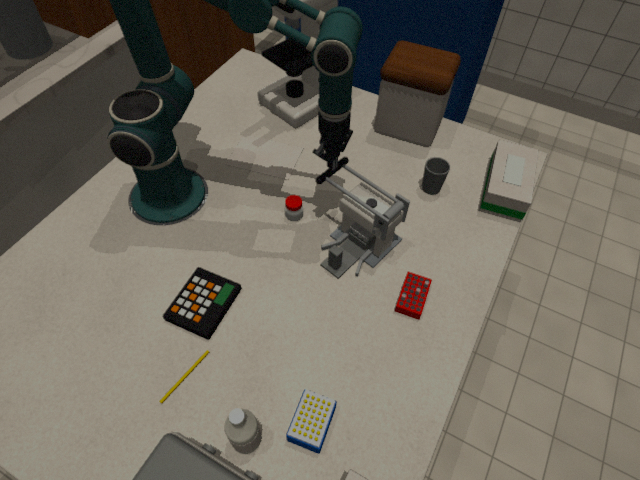

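Run:
```python
from h import *
print(job.finish_job()); s=read_state(); print(s['tool_pos'],s['wrist_force'],s['time'])
```

```text
the job is handed in; nothing more can be done
None
the job is handed in; nothing more can be done
```

The carrier is home in the cap press, and I handed the job in with the shut fingers holding the handle level. The clock stood at about 19.8 s of the 58 s allowed.

**Carrier:** I gripped the grip post from above, turned the carrier in line with the channel and slid it in caps end first. It stopped within about 1.5 mm of the post position I had worked out for home. The wrist force rose to about 19 N with no further travel. I then released the post and moved clear without touching anything else.

**Handle:** I pushed the bar down along its arc with the shut fingertips. The last reading put the fingertips at z = 0.1815 m, which gives a lever angle of about 0.59. The bar lay on the predicted 0.60 line in both the scene and side views. The pressing plate could be seen on the caps.

**Bystanders:** In the last scene picture the other things stood where they started.

**Checks that disagreed:**
- **Holding force:** It is about 21 N, not the 10 N stated. The push turned stiff near level, reaching 28 N for a moment, so I eased it back. The plate spring may be running out of travel there, but I did not confirm that.
- **Bar height:** The wrist camera put the bar about 3 mm higher than the fingertip reading. That would make the lever angle about 0.58, still close to level.

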